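Index the rotary table to bring the nut to the pointer

ROBOT

A 6-joint arm with a two-finger parallel gripper is mounted at the origin on a cart in front of the work surface, level with it; the furniture and walls round the work are solid. World frame = base frame: x ahead of the robot, y to its left, z up, the work surface at z = 0. Lengths are in mm, angles in rad, forces in N, time in s.
With the tool pointing down it reaches from about 275 to 1000 mm from the base axis. Payload 8.4 kg.
Tool frame: the origin (TCP) lies midway between the tips of the shut fingers; the grasp point (between the pads) lies 19 mm behind it; z points along the fingers, y is the line along which they close (so a half turn about z gives the same grasp; the last joint's range is limited). The gripper opens to 85 mm and grips with 20 to 120 N. Pads are 22 mm wide; open, the fingers measure 114 mm over their backs; the gripper's body (76 mm by 85 mm) begins 54 mm behind the grasp point. The pads swing forward as they close: fully open they stand 13 mm farther back than shut.
Start: joints at [-1.234, 0.353, 1.633, -0, 1.155, -0.002], TCP at [207.721, -589.474, 231.281] pointing down, gripper open.
Joint ranges: [-2.63, 2.63], [-0.92, 2.1], [0.06, 2.66], [-1.3, 4.44], [0, 2.69], [-3.02, 3.02]. Speed limits (rad/s): [2.22, 2.22, 2.79, 3.14, 3.14, 3.14].

INTERFACE

Orientations are given as [roll, pitch, yaw] about the fixed x, y, z axes, in that order (R = Rz(yaw) Ry(pitch) Rx(roll)).
In Python, from rig import r, imaging gives the robot as it stands. The module is installed in compiled form; this text tells all that it offers.
- The arm moves only by the tool arm_command, never from a script. Its argument "deltas" is a list of rows, each an object of numbers: "hand": the finger opening in mm, from 0 to 85.4; "tx", "ty", "tz": the shift along the tool's x, y, z in mm; "wx", "wy", "wz": the turn, a rotation vector about the tool's x, y, z in rad. A call has 1 to 8 rows; each row shifts and turns the commanded pose from where the row before left it, along the tool's axes as they then stand; what a row does not reach is not made up. A row lasts 1/8 s, in which the tool goes at most 62.5 mm and 10.7 degrees, less where a joint would pass 70% of its speed; a pose out of reach is approached as far as the arm can. A call with a gripper value outside its range is refused whole. The fingers move at their own pace and stop on an object; "squeeze" is the grip in N (left out, the last holds). Time passes only in rows, so rows that do not move let the fingers close. It gives the time, the measured TCP pose, the force, the opening and the grip force at its end, in the units of the state.
- r.sense(): the state, without advancing time (a new reading comes with each control period).
- imaging.grab_frame(name): name is "side" or "top"; returns a dict with "image" (420x560x3 uint8, red, green, blue), "mtx" (3x3 intrinsics, pixels), "D" ([k1, k2, p1, p2, k3] as OpenCV has them; the pictures are not rectified), "world_to_cam" (4x4, takes a point from world to camera coordinates). Camera axes: x right, y up, looking along -z (the intrinsics and any distortion apply to the point x, -y, -z); pixel columns grow to the right and rows downward; lengths in mm; the calibration is good to about 2 mm. A picture is of the moment at which its call begins. There is no depth.
- r.sign_off(): hands the job in; it is judged then, once.
The state is a dict: "clock": time; "qpos": joint angles; "qvel": joint speeds; "joint_efforts": joint torques, N m; "eef_pos": TCP position; "tcp_rot": TCP orientation; "contact_force": force on the tool from outside, world axes, zero at the start; "wrist_torque": the same for the moment, N m; "opening": opening from 0.0 (shut) to 1.0 (fully open); "grasp_force": force on a finger pad.
Only numpy, scipy, OpenCV 4.12 (cv2) and the standard library are available. Lean on these libraries where they do the work, as an engineer would, in place of code of your own. Each camera call takes 0.05 s, during which the arm holds its last target. There are 200 camera calls.

TASK

Bring the nest that holds the dark hexagon nut round to the red pointer of the indexing table: lift the red spring-pin knob and turn it a quarter turn so that it stays parked up, turn the disc by its black centre handle, then turn the red knob back so that the pin drops fully home in the slot now under it. Leave the nut and the ball knob lying in their nests, and do not disturb the oil bottle, the spanner or the tape measure.

Things in the scene. Friction and masses are not known exactly. Their poses are not given: they have to be found in the camera images.
- fixture: green cast indexing table bolted to the bench, 216 mm across and 125 mm high over the black handle. Origin: on the disc's axis, at bench level. Its -x axis points from the axis to the red pointer, which stands 115 to 138 mm from the axis, 48 mm high; +y is to the left of the direction +x. z up. The pin stands 102 mm from the axis, at 60 degrees clockwise (seen from above) from its +x axis, i.e. at (51, -88) mm, in a bracket 66 mm high with a steel sleeve on top up to 80 mm.
- disc (a joint): turn of the steel disc (220 mm across, top face 42 mm above the bench) in rad, positive anticlockwise seen from above; about 0 at the start (pin in a slot), free to turn from -3 to 3. Six rim slots 60 degrees (1.047 rad) apart, so the slots come under the pin at 0, +-1.047, ... The slots are 15 mm wide for the 10 mm round-nosed pin: within about 0.025 rad the pin finds its slot by itself. Needs about 0.06 N m to turn and stays where it is left.
- disc_grip (a point): middle of the upper part of the black centre handle, on the disc's axis, 110 mm above the bench. The handle is an upright flat bar, 50 mm along this point's x axis, 14 mm thick along its y axis, from 91 to 125 mm above the bench, with a thin steel column below; the point turns with the disc. At disc = 0 its axes are those of the fixture.
- plunger (a joint): height of the spring pin in m: 0 fully home in a slot (tip 10 mm below the disc's top), about 0.010 when it rides on the disc's rim between slots, about 0.0135 when parked, at most 0.022. A spring presses it down with 6 N at 0 and 10 N at 0.014.
- knob (a joint): turn of the red T-knob about the pin's axis in rad, positive anticlockwise from above, from -1.75 to 1.75. At 0 the cross bar under it lies in the sleeve's slot (10 mm wide, 14 mm deep), and the knob can move up and down but cannot turn until it is lifted by more than 14 mm. Turned by +-1.57 (either way) there and let go, the cross bar rests on top of the sleeve and the pin stays parked. Turned back to within about 0.1 of 0 and let go, it springs down into the sleeve again.
- knob_grip (a point): middle of the red T-knob, on the pin's axis, 107 mm above the bench when the pin is home; moves and turns with the knob. The knob is a bar 46 mm along this point's x axis, 12 mm along its y axis, from 15 mm below to 13 mm above this point; the steel sleeve's top is 27 mm below this point when home. At knob = 0 its x axis points radially out from the disc's axis.
- station (a point): fixed point at the pointer where the nut's nest must come: 55 mm from the disc's axis towards the pointer, on the level of the disc's top.
- nut: dark brown hexagon nut, 36 mm across flats, 42 mm across corners, 19 mm high, lying loose in a nest of the disc; origin at the centre of its underside.
- ball_knob: white chromed ball knob, 33 mm wide, 39 mm high, standing loose in another nest; origin at the centre of its underside. The two start one nest to either side of the station (either way round).
- nest_a (a point): centre of one of the two filled nests (brass lip of 46 mm inner width, 5 mm high, nests are 55 mm from the axis), on the disc's top: at disc = 0 it lies 120 degrees anticlockwise from the fixture's +x axis, so turning the disc by +1.047 brings it to the station. Turns with the disc.
- nest_b (a point): centre of the other filled nest: at disc = 0 it lies 120 degrees clockwise from the fixture's +x axis, so turning the disc by -1.047 brings it to the station. Turns with the disc.
- oiler: small dark and white oil bottle lying on the bench, 97 mm long; bystander. Origin under its middle.
- spanner: steel spanner lying on the bench, 195 mm long; bystander. Origin under its middle.
- tape: yellow tape measure, 73 mm long, 64 mm high; bystander. Origin under its middle.
There are look-alikes about, which are no part of the job. What is meant by the nut is not green or turquoise, and is the larger of those in its own colour.

How it is judged (in metres and radians):
On the way, in this order (a step that is already met when the one before it is completed fails the run):
1. the pin is drawn clear of the disc (value of joint plunger above 0.0115 m), for 0.1 s.
2. the pin stays parked up with the fingers off the table (value of joint plunger above 0.0115 m and contact force between the fingers and fixture below 0.1 N), for 0.2 s.
3. the disc is turned out of its old slot ((value of joint disc above 0.5 rad or value of joint disc below -0.5 rad)), for 0.1 s.
At the end, for the whole second after the job is handed in: The disc has been turned from its first slot (by more than 0.98 rad), the pin is home in the new slot (plunger under 3 mm), the nut is within 15 mm of the station and, like the ball knob, within 12 mm of the centre of one of the two nests that were filled at the start; disc and nut are at rest (value of joint plunger below 0.003 m and (value of joint disc above 0.98 rad or value of joint disc below -0.98 rad) and distance between nut and station below 0.015 m and (distance between nut and nest_a below 0.012 m or distance between nut and nest_b below 0.012 m) and (distance between ball_knob and nest_a below 0.012 m or distance between ball_knob and nest_b below 0.012 m) and velocity of joint disc between -0.05 and 0.05 rad/s and linear speed of nut below 0.02 m/s); the robot touches nothing.
It fails at once if the oil bottle, spanner or tape measure is moved by more than 30 mm (distance of any of oiler, spanner, tape from where it was at the start of the episode above 0.03 m).
It fails at once if the nut or the ball knob is lifted out of its nest by more than 15 mm (height (world z) of any of nut, ball_knob above 0.057 m).
It also fails if it takes over 67 s, if anything falls off the work surface, if the arm or the gripper's body presses on something with over 40 N, if the wrist force passes 120 N, or if a joint passes its speed limit or range.

## Working session

There is one attempt and no reset: what is moved stays moved. The work goes in short steps, Python scripts to look and compute and a tool call to move; the robot and the scene stay as the last step left them, time stands still between calls to the robot, and variables do not carry over. Pictures are saved under pics/ and viewed, at most 10 in all, crops included, and the job is handed in when it is done.

Besides the shell and the picture viewer there is one more tool, called by a JSON object that holds its "method" and its "body". arm_command: Moves the arm, as the interface text tells. Its arguments: {"type":"object","properties":{"deltas":{"type":"array"},"squeeze":{"type":"number"}},"required":["deltas"]}

```bash
mkdir -p pics
python3 - <<'E'
from rig import r, imaging
import cv2,numpy as np
s=r.sense();print(s)
for n in("top","side"):
    f=imaging.grab_frame(n);cv2.imwrite(f"pics/{n}0.png",f["image"][:,:,::-1]);np.save(f"{n}0.npy",f,allow_pickle=True)
    print(n,f["mtx"],f["D"],f["world_to_cam"])
E
```

```text
{'clock': 0.0, 'qpos': array([-1.23437537e+00,  3.53668512e-01,  1.63411208e+00, -1.99489573e-05,
        1.15519868e+00, -2.36094745e-03]), 'qvel': array([1.05824241e-03, 3.17280880e-04, 1.34510903e-03, 4.28658358e-05,
       4.21984532e-05, 1.30752606e-03]), 'joint_efforts': array([ 3.06474489e-03, -6.05255985e+01, -3.42065120e+01,  2.43711747e-04,
        9.58128454e-03,  2.17783338e-05]), 'eef_pos': array([ 207.57553509, -589.03119868,  230.55839991]), 'tcp_rot': array([-3.14020600e+00,  1.49658518e-05,  3.38789977e-01]), 'contact_force': array([-0.65843557, -0.2219867 , -0.59296042]), 'wrist_torque': array([-0.07092262, -0.04330004, -0.01215337]), 'grasp_force': 0.0, 'opening': 1.000392977877418}
top [[507.6478909    0.         282.19321937]
 [  0.         507.6478909  216.01810586]
 [  0.           0.           1.        ]] [-0.06592876  0.          0.          0.          0.        ] [[-1.33080615e-02 -9.99911070e-01  8.65173479e-04 -7.30069260e+01]
 [ 9.96976655e-01 -1.32027529e-02  7.65717697e-02 -5.93166672e+02]
 [-7.65535374e-02  1.88157958e-03  9.97063697e-01 -1.32536711e+03]
 [ 0.00000000e+00  0.00000000e+00  0.00000000e+00  1.00000000e+00]]
side [[388.77005929   0.         274.59734697]
 [  0.         388.77005929 210.92636798]
 [  0.           0.           1.        ]] [0.02317664 0.         0.         0.         0.        ] [[ 9.98595909e-01  5.22174570e-02  8.91899129e-03 -5.83604245e+02]
 [-4.04040756e-02  6.41888402e-01  7.65732845e-01  1.15144916e+00]
 [ 3.42596248e-02 -7.65018050e-01  6.43096930e-01 -1.06877761e+03]
 [ 0.00000000e+00  0.00000000e+00  0.00000000e+00  1.00000000e+00]]
```

View pics/top0.png

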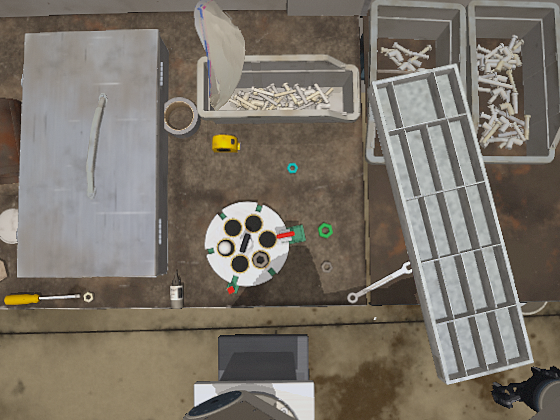

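View pics/side0.png

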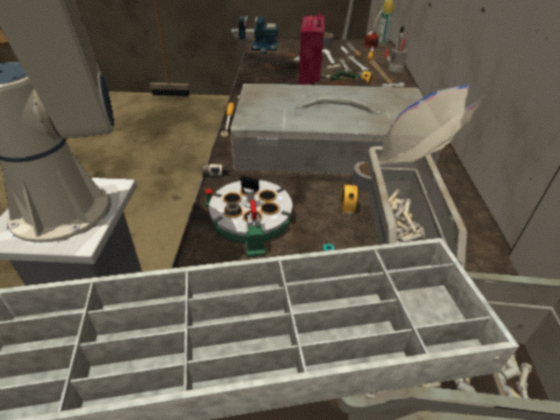

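The top view shows the disc at about (246,244), the red T-knob at (286,235) and the red pointer at (232,289). The nut is at (261,260) and the ball knob at (225,247). From the angles the nut looks to be in nest_b, so the disc turns by -1.047. The side view shows the same table at about (250,207), partly seen over the tray. Next I'll measure it.

```bash
cat > h.py <<'E'
import cv2,numpy as np
from rig import r,imaging
def ray(f,uv):
    p=cv2.undistortPoints(np.array([[uv]],float),f["mtx"],f["D"])[0,0]
    T=f["world_to_cam"];R=T[:3,:3]
    return -R.T@T[:3,3], R.T@np.array([p[0],-p[1],-1.])
def hit(f,uv,z):
    c,d=ray(f,uv);return c+d*(z-c[2])/d[2]
def blobs(m,amin=8):
    n,l,st,ce=cv2.connectedComponentsWithStats(m.astype(np.uint8))
    return [(ce[i],st[i,4],l==i) for i in range(1,n) if st[i,4]>=amin]
def red(im):
    h=cv2.cvtColor(im,cv2.COLOR_RGB2HSV).astype(int)
    return ((h[...,0]<8)|(h[...,0]>172))&(h[...,1]>150)&(h[...,2]>70)
E
python3 - <<'E'
from h import *
F={n:np.load(n+"0.npy",allow_pickle=True).item() for n in("top","side")}
f=F["top"];im=f["image"]
for n in F:
    for c,a,m in blobs(red(F[n]["image"])):
        v,u=np.nonzero(m);w=np.linalg.eigh(np.cov(u,v))
        print(n,"red",c.round(1),a,"axis",w[1][:,1].round(2),[hit(F[n],c,z).round(0) for z in(48,113)] )
# disc: bright rim -> hull ellipse
h=cv2.cvtColor(im,cv2.COLOR_RGB2HSV).astype(int)
roi=np.zeros(im.shape[:2],bool);roi[190:300,195:300]=1
b=max(blobs((h[...,2]>185)&(h[...,1]<40)&roi),key=lambda t:t[1])
v,u=np.nonzero(b[2]);e=cv2.fitEllipse(cv2.convexHull(np.c_[u,v].astype(np.float32)))
print("disc",e,b[1],hit(f,e[0],42).round(1), "r",np.linalg.norm(hit(f,(e[0][0]+e[1][0]/2,e[0][1]),42)-hit(f,e[0],42)))
# dark handle, top z125
d=[x for x in blobs((h[...,2]<45)&roi,5)]
for c,a,m in d:
    print("dark",c.round(1),a,hit(f,c,125).round(0),hit(f,c,45).round(0))
print("nut,ball",hit(f,(261,260),60).round(0),hit(f,(225,247),65).round(0))
cv2.imwrite("pics/crop.png",cv2.resize(im[185:305,180:340,::-1],None,fx=5,fy=5,interpolation=cv2.INTER_CUBIC))
E
```

```text
top red [285.6 234.4] 73 axis [-0.98  0.19] [array([542., -89.,  48.]), array([539., -89., 113.])]
top red [230.5 289.7] 41 axis [-0.38  0.93] [array([401.,  55.,  48.]), array([406.,  49., 113.])]
side red [312.2  24.6] 277 axis [-0.83  0.55] [array([ 718., 1711.,   48.]), array([ 708., 1459.,  113.])]
side red [371.8  36.7] 55 axis [-0.99  0.11] [array([1040., 1496.,   48.]), array([ 998., 1266.,  113.])]
side red [366.8  45.4] 9 axis [-0.83 -0.55] [array([ 994., 1343.,   48.]), array([ 956., 1128.,  113.])]
side red [306.9  51.2] 63 axis [0.49 0.87] [array([ 682., 1231.,   48.]), array([ 676., 1027.,  113.])]
side red [386.3  52.7] 15 axis [-0.37  0.93] [array([1077., 1236.,   48.]), array([1030., 1032.,  113.])]
side red [208.3 190.7] 39 axis [-1.  -0.1] [array([400.,  52.,  48.]), array([422., -33., 113.])]
side red [253.2 208.7] 81 axis [0.11 0.99] [array([529., -17.,  48.]), array([538., -95., 113.])]
disc ((246.98654174804688, 243.4322052001953), (83.74224853515625, 84.79674530029297), 87.61058807373047) 2848 [520.2  11.9  42. ] r 109.19746363248042
dark [252.4 223.8] 75 [566.  -8. 125.] [571.  -3.  45.]
dark [232.6 227.6] 67 [557.  41. 125.] [562.  49.  45.]
dark [267.5 239. ] 64 [528. -44. 125.] [531. -42.  45.]
dark [244.4 242.5] 49 [521.  13. 125.] [523.  18.  45.]
dark [229.2 247.8] 43 [508.  50. 125.] [509.  58.  45.]
dark [240.  263.7] 78 [469.  24. 125.] [468.  30.  45.]
dark [259.7 259.4] 25 [479. -24. 125.] [478. -21.  45.]
dark [253.  286.1] 13 [414.  -7. 125.] [410.  -3.  45.]
nut,ball [477. -25.  60.] [511.  67.  65.]
```

View pics/crop.png

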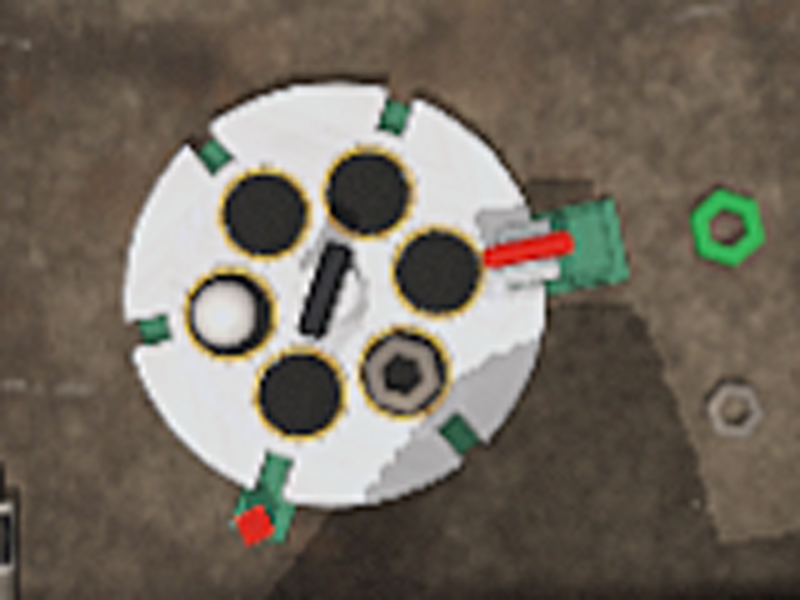

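The crop confirms the nut lies at crop (405,373), on the pin's side of the pointer, so it is in nest_b. The ball knob is at (228,313) in nest_a, the handle at (325,290), the T-knob at (528,250) and the pointer at (255,524).

Checks against the given sizes:

| Item | Measured |
|---|---|
| Fixture axis | about (521,12), yaw -0.345 |
| Knob radius | 102.6 mm |
| Pointer radius | 127 mm |

Before moving, I'll check how high the grey tray stands beside the arm's path.

Run:
```python
from h import *
F={n:np.load(n+"0.npy",allow_pickle=True).item() for n in("top","side")}
for a,b in(((372,83),(440,243)),((457,65),(507,345))):
    c1,d1=ray(F["top"],a);c2,d2=ray(F["side"],b)
    t=np.linalg.lstsq(np.c_[d1,-d2],c2-c1,rcond=None)[0]
    p,q=c1+d1*t[0],c2+d2*t[1];print(((p+q)/2).round(0),np.linalg.norm(p-q).round(1));z=((p+q)/2)[2]
    for uv in((450,382),(533,360),(405,235)):print(hit(F["top"],uv,z).round(0))
```

```text
[ 884. -294.  219.] 1.8
[ 198. -452.  219.]
[ 242. -645.  219.]
[ 530. -359.  219.]
[ 919. -491.  230.] 10.9
[ 201. -449.  230.]
[ 244. -640.  230.]
[ 530. -356.  230.]
```

{"method": "arm_command", "body": {"deltas": [{"tz": -40,"hand": 60},{"tz": -40},{"tz": -40},{"tx": 34,"ty": -26},{"tx": 34,"ty": -26},{"tx": 34,"ty": -26},{"tx": 34,"ty": -26},{"tx": 34,"ty": -26}], "squeeze": 50}}

```text
schema error: expected keys hand, tx, ty, tz, wx, wy, wz
```

{"method": "arm_command", "body": {"deltas": [{"tx": 34,"ty": -26},{"tx": 34,"ty": -26},{"tx": 34,"ty": -26},{"tx": 34,"ty": -26},{"tx": 34,"ty": -26},{"tx": 34,"ty": -26},{"tx": 34,"ty": -26},{"tx": 34,"ty": -26}]}}

```text
schema error: expected keys hand, tx, ty, tz, wx, wy, wz
```

{"method": "arm_command", "body": {"deltas": [{"wz": -0.176},{"wz": -0.176},{"wz": -0.176},{"wz": -0.176},{"wz": -0.176},{"wz": -0.176},{"wz": -0.176},{"wz": -0.176}]}}

```text
schema error: expected keys hand, tx, ty, tz, wx, wy, wz
```

{"method": "arm_command", "body": {"deltas": [{"tx": 0}]}}

```text
schema error: expected keys hand, tx, ty, tz, wx, wy, wz
```

All keys are needed in every row.

{"method": "arm_command", "body": {"deltas": [{"hand": 60,"tx": 0,"ty": 0,"tz": -40,"wx": 0,"wy": 0,"wz": 0},{"hand": 60,"tx": 0,"ty": 0,"tz": -40,"wx": 0,"wy": 0,"wz": 0},{"hand": 60,"tx": 0,"ty": 0,"tz": -40,"wx": 0,"wy": 0,"wz": 0},{"hand": 60,"tx": 34,"ty": -26,"tz": 0,"wx": 0,"wy": 0,"wz": 0},{"hand": 60,"tx": 34,"ty": -26,"tz": 0,"wx": 0,"wy": 0,"wz": 0},{"hand": 60,"tx": 34,"ty": -26,"tz": 0,"wx": 0,"wy": 0,"wz": 0},{"hand": 60,"tx": 34,"ty": -26,"tz": 0,"wx": 0,"wy": 0,"wz": 0},{"hand": 60,"tx": 34,"ty": -26,"tz": 0,"wx": 0,"wy": 0,"wz": 0}], "squeeze": 50}}

```text
clock: 1.1
eef_pos: [325.3, -409.0, 351.0]
tcp_rot: [-3.141, 0.0, 0.339]
contact_force: [0.7, -0.5, 0.7]
opening: 0.704
grasp_force: 0.0
```

{"method": "arm_command", "body": {"deltas": [{"hand": 60,"tx": 34,"ty": -26,"tz": 0,"wx": 0,"wy": 0,"wz": 0},{"hand": 60,"tx": 34,"ty": -26,"tz": 0,"wx": 0,"wy": 0,"wz": 0},{"hand": 60,"tx": 34,"ty": -26,"tz": 0,"wx": 0,"wy": 0,"wz": 0},{"hand": 60,"tx": 34,"ty": -26,"tz": 0,"wx": 0,"wy": 0,"wz": 0},{"hand": 60,"tx": 34,"ty": -26,"tz": 0,"wx": 0,"wy": 0,"wz": 0},{"hand": 60,"tx": 34,"ty": -26,"tz": 0,"wx": 0,"wy": 0,"wz": 0},{"hand": 60,"tx": 34,"ty": -26,"tz": 0,"wx": 0,"wy": 0,"wz": 0},{"hand": 60,"tx": 34,"ty": -26,"tz": 0,"wx": 0,"wy": 0,"wz": 0}]}}

```text
clock: 2.1
eef_pos: [512.7, -122.5, 351.0]
tcp_rot: [-3.141, 0.0, 0.339]
contact_force: [-0.0, -0.7, -0.4]
opening: 0.705
grasp_force: 0.0
```

{"method": "arm_command", "body": {"deltas": [{"hand": 60,"tx": 0,"ty": 0,"tz": 0,"wx": 0,"wy": 0,"wz": -0.176},{"hand": 60,"tx": 0,"ty": 0,"tz": 0,"wx": 0,"wy": 0,"wz": -0.176},{"hand": 60,"tx": 0,"ty": 0,"tz": 0,"wx": 0,"wy": 0,"wz": -0.176},{"hand": 60,"tx": 0,"ty": 0,"tz": 0,"wx": 0,"wy": 0,"wz": -0.176},{"hand": 60,"tx": 0,"ty": 0,"tz": 0,"wx": 0,"wy": 0,"wz": -0.176},{"hand": 60,"tx": 0,"ty": 0,"tz": 0,"wx": 0,"wy": 0,"wz": -0.176},{"hand": 60,"tx": 0,"ty": 0,"tz": 0,"wx": 0,"wy": 0,"wz": -0.176},{"hand": 60,"tx": 0,"ty": 0,"tz": 0,"wx": 0,"wy": 0,"wz": -0.176}]}}

```text
clock: 3.1
eef_pos: [512.0, -123.7, 350.9]
tcp_rot: [-3.141, -0.0, 1.753]
contact_force: [0.1, 0.2, -0.8]
opening: 0.707
grasp_force: 0.0
```

{"method": "arm_command", "body": {"deltas": [{"hand": 60,"tx": 30,"ty": 33,"tz": 0,"wx": 0,"wy": 0,"wz": 0},{"hand": 60,"tx": 0,"ty": 0,"tz": 40,"wx": 0,"wy": 0,"wz": 0},{"hand": 60,"tx": 0,"ty": 0,"tz": 40,"wx": 0,"wy": 0,"wz": 0},{"hand": 60,"tx": 0,"ty": 0,"tz": 40,"wx": 0,"wy": 0,"wz": 0},{"hand": 60,"tx": 0,"ty": 0,"tz": 40,"wx": 0,"wy": 0,"wz": 0},{"hand": 60,"tx": 0,"ty": 0,"tz": 30,"wx": 0,"wy": 0,"wz": 0},{"hand": 60,"tx": 0,"ty": 0,"tz": 20,"wx": 0,"wy": 0,"wz": 0},{"hand": 60,"tx": 0,"ty": 0,"tz": 0,"wx": 0,"wy": 0,"wz": 0}]}}

```text
clock: 4.1
eef_pos: [538.1, -88.2, 139.7]
tcp_rot: [-3.138, -0.001, 1.747]
contact_force: [-0.5, -0.6, 0.8]
opening: 0.702
grasp_force: 0.0
```

Run:
```python
from h import *
s=r.sense();print(s["eef_pos"],s["contact_force"],s["qpos"])
a=[imaging.grab_frame(n)["image"] for n in("top","side")]
cv2.imwrite("pics/near.png",np.hstack([cv2.resize(a[0][185:305,190:330,::-1],(400,343)),cv2.resize(a[1][130:250,180:320,::-1],(400,343))]))
```

```text
[538.1117098  -88.23907491 139.67351267] [-0.51533633 -0.64654283  0.80995719] [-1.65282799e-01  3.40663214e-01  1.88395902e+00 -1.21474473e-06
  9.20729897e-01 -3.41303532e-01]
```

View pics/near.png

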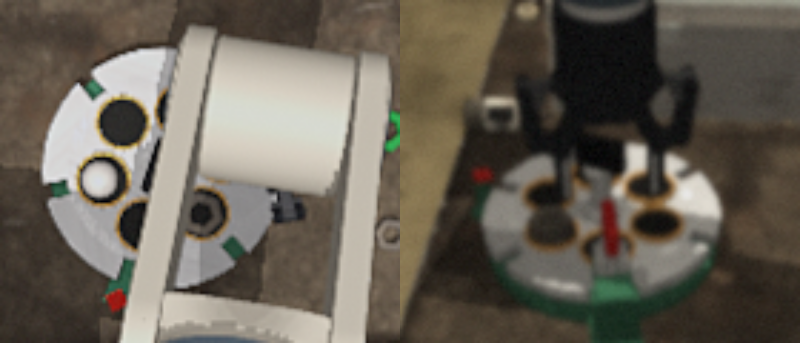

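The side crop shows the fingers at x 565 and 655, evenly either side of the knob at x 610. I'll lower and close.

{"method": "arm_command", "body": {"deltas": [{"hand": 60,"tx": 0,"ty": 0,"tz": 20,"wx": 0,"wy": 0,"wz": 0},{"hand": 60,"tx": 0,"ty": 0,"tz": 20,"wx": 0,"wy": 0,"wz": 0},{"hand": 60,"tx": 0,"ty": 0,"tz": 9,"wx": 0,"wy": 0,"wz": 0},{"hand": 0,"tx": 0,"ty": 0,"tz": 0,"wx": 0,"wy": 0,"wz": 0},{"hand": 0,"tx": 0,"ty": 0,"tz": 0,"wx": 0,"wy": 0,"wz": 0},{"hand": 0,"tx": 0,"ty": 0,"tz": 0,"wx": 0,"wy": 0,"wz": 0},{"hand": 0,"tx": 0,"ty": 0,"tz": 0,"wx": 0,"wy": 0,"wz": 0},{"hand": 0,"tx": 0,"ty": 0,"tz": 0,"wx": 0,"wy": 0,"wz": 0}], "squeeze": 60}}

```text
clock: 5.2
eef_pos: [538.8, -88.7, 93.3]
tcp_rot: [-3.14, 0.0, 1.747]
contact_force: [-4.9, -1.2, 9.2]
opening: 0.128
grasp_force: 58.5
```

{"method": "arm_command", "body": {"deltas": [{"hand": 0,"tx": 0,"ty": 0,"tz": -5,"wx": 0,"wy": 0,"wz": 0},{"hand": 0,"tx": 0,"ty": 0,"tz": -5,"wx": 0,"wy": 0,"wz": 0},{"hand": 0,"tx": 0,"ty": 0,"tz": -5,"wx": 0,"wy": 0,"wz": 0},{"hand": 0,"tx": 0,"ty": 0,"tz": -4,"wx": 0,"wy": 0,"wz": 0},{"hand": 0,"tx": 0,"ty": 0,"tz": 0,"wx": 0,"wy": 0,"wz": 0},{"hand": 0,"tx": 0,"ty": 0,"tz": 0,"wx": 0,"wy": 0,"wz": 0}]}}

```text
clock: 5.95
eef_pos: [538.7, -88.5, 111.0]
tcp_rot: [-3.14, -0.0, 1.747]
contact_force: [-3.4, -3.6, -12.6]
opening: 0.131
grasp_force: 58.5
```

{"method": "arm_command", "body": {"deltas": [{"hand": 0,"tx": 0,"ty": 0,"tz": 0,"wx": 0,"wy": 0,"wz": -0.131},{"hand": 0,"tx": 0,"ty": 0,"tz": 0,"wx": 0,"wy": 0,"wz": -0.131},{"hand": 0,"tx": 0,"ty": 0,"tz": 0,"wx": 0,"wy": 0,"wz": -0.131},{"hand": 0,"tx": 0,"ty": 0,"tz": 0,"wx": 0,"wy": 0,"wz": 0}]}}

```text
clock: 6.45
eef_pos: [538.9, -88.4, 111.0]
tcp_rot: [-3.141, -0.001, 2.139]
contact_force: [-3.9, -2.7, -12.0]
opening: 0.128
grasp_force: 58.3
```

{"method": "arm_command", "body": {"deltas": [{"hand": 0,"tx": 0,"ty": 0,"tz": 0,"wx": 0,"wy": 0,"wz": -0.147},{"hand": 0,"tx": 0,"ty": 0,"tz": 0,"wx": 0,"wy": 0,"wz": -0.147},{"hand": 0,"tx": 0,"ty": 0,"tz": 0,"wx": 0,"wy": 0,"wz": -0.147},{"hand": 0,"tx": 0,"ty": 0,"tz": 0,"wx": 0,"wy": 0,"wz": -0.147},{"hand": 0,"tx": 0,"ty": 0,"tz": 0,"wx": 0,"wy": 0,"wz": -0.147},{"hand": 0,"tx": 0,"ty": 0,"tz": 0,"wx": 0,"wy": 0,"wz": -0.147},{"hand": 0,"tx": 0,"ty": 0,"tz": 0,"wx": 0,"wy": 0,"wz": -0.147},{"hand": 0,"tx": 0,"ty": 0,"tz": 0,"wx": 0,"wy": 0,"wz": -0.147}]}}

```text
clock: 7.45
eef_pos: [538.8, -88.0, 110.9]
tcp_rot: [3.14, -0.001, -2.966]
contact_force: [-3.7, -0.8, -12.0]
opening: 0.129
grasp_force: 58.6
```

{"method": "arm_command", "body": {"deltas": [{"hand": 0,"tx": 0,"ty": 0,"tz": 2,"wx": 0,"wy": 0,"wz": 0},{"hand": 0,"tx": 0,"ty": 0,"tz": 2,"wx": 0,"wy": 0,"wz": 0},{"hand": 0,"tx": 0,"ty": 0,"tz": 0,"wx": 0,"wy": 0,"wz": 0}]}}

```text
clock: 7.82
eef_pos: [539.0, -88.1, 106.9]
tcp_rot: [3.141, -0.001, -2.97]
contact_force: [-6.5, 0.9, -10.8]
opening: 0.131
grasp_force: 58.6
```

{"method": "arm_command", "body": {"deltas": [{"hand": 45,"tx": 0,"ty": 0,"tz": 0,"wx": 0,"wy": 0,"wz": 0},{"hand": 45,"tx": 0,"ty": 0,"tz": 0,"wx": 0,"wy": 0,"wz": 0},{"hand": 45,"tx": 0,"ty": 0,"tz": 0,"wx": 0,"wy": 0,"wz": 0},{"hand": 45,"tx": 0,"ty": 0,"tz": 0,"wx": 0,"wy": 0,"wz": 0},{"hand": 45,"tx": 0,"ty": 0,"tz": -30,"wx": 0,"wy": 0,"wz": 0},{"hand": 45,"tx": 0,"ty": 0,"tz": -30,"wx": 0,"wy": 0,"wz": 0},{"hand": 45,"tx": 0,"ty": 0,"tz": -30,"wx": 0,"wy": 0,"wz": 0},{"hand": 45,"tx": 0,"ty": 0,"tz": -10,"wx": 0,"wy": 0,"wz": 0}]}}

```text
clock: 8.82
eef_pos: [540.6, -88.7, 209.1]
tcp_rot: [-3.14, 0.003, -2.967]
contact_force: [-0.5, -0.3, 0.6]
opening: 0.529
grasp_force: 0.0
```

Run:
```python
from h import *
s=r.sense();print(s["eef_pos"],s["contact_force"],s["tcp_rot"])
a=[imaging.grab_frame(n)["image"] for n in("top","side")]
cv2.imwrite("pics/park.png",np.hstack([cv2.resize(a[0][185:305,190:330,::-1],(400,343)),cv2.resize(a[1][130:250,180:320,::-1],(400,343))]))
```

```text
[540.56592814 -88.65027146 209.11626422] [-0.50071805 -0.2846286   0.59533487] [-3.14048586e+00  3.12009071e-03 -2.96743460e+00]
```

View pics/park.png

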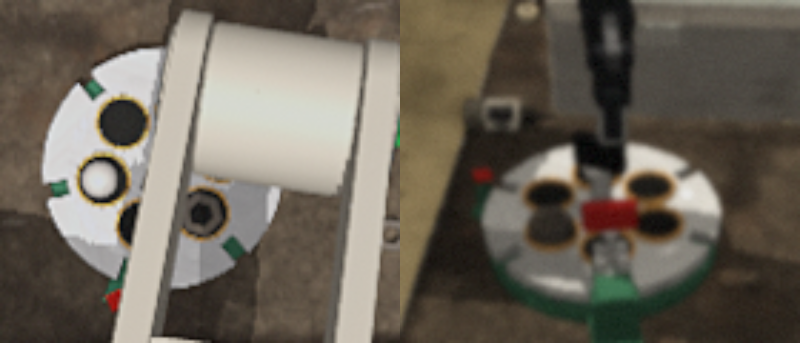

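The side crop shows the red knob at (610,214) lying crosswise and staying up, so it is parked. Next is the handle.

{"method": "arm_command", "body": {"deltas": [{"hand": 45,"tx": 1,"ty": 34,"tz": 0,"wx": 0,"wy": 0,"wz": 0},{"hand": 45,"tx": 0,"ty": 34,"tz": 0,"wx": 0,"wy": 0,"wz": 0},{"hand": 45,"tx": 0,"ty": 34,"tz": 0,"wx": 0,"wy": 0,"wz": 0},{"hand": 45,"tx": 0,"ty": 0,"tz": 0,"wx": 0,"wy": 0,"wz": 0.175},{"hand": 45,"tx": 0,"ty": 0,"tz": 0,"wx": 0,"wy": 0,"wz": 0.175},{"hand": 45,"tx": 0,"ty": 0,"tz": 20,"wx": 0,"wy": 0,"wz": 0.175},{"hand": 45,"tx": 0,"ty": 0,"tz": 30,"wx": 0,"wy": 0,"wz": 0},{"hand": 45,"tx": 0,"ty": 0,"tz": 0,"wx": 0,"wy": 0,"wz": 0}]}}

```text
clock: 9.93
eef_pos: [518.4, 11.8, 154.3]
tcp_rot: [-3.139, -0.006, 2.791]
contact_force: [-0.5, -0.4, 0.9]
opening: 0.53
grasp_force: 0.0
```

Run:
```python
from h import *
s=r.sense();print(s["eef_pos"],s["contact_force"],s["tcp_rot"],s["qpos"])
a=[imaging.grab_frame(n)["image"] for n in("top","side")]
cv2.imwrite("pics/hand.png",np.hstack([cv2.resize(a[0][185:305,190:330,::-1],(400,343)),cv2.resize(a[1][130:250,180:320,::-1],(400,343))]))
```

```text
[518.38016839  11.76562079 154.32219431] [-0.47046529 -0.43961923  0.90215323] [-3.13936522 -0.00577091  2.79094939] [ 1.97916296e-02  2.84159643e-01  1.92715092e+00  1.59328548e-05
  9.36467931e-01 -1.20037734e+00]
```

View pics/hand.png

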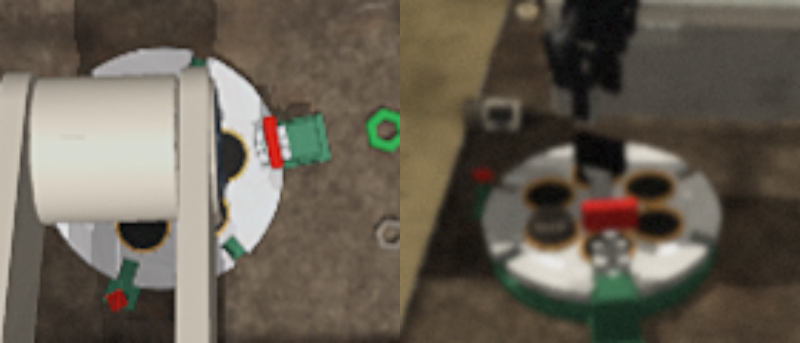

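The knob is still parked crosswise at (272,142) in the top crop, and the hand is over the handle. I'll lower and grip it.

{"method": "arm_command", "body": {"deltas": [{"hand": 45,"tx": -2,"ty": 1,"tz": 20,"wx": 0,"wy": 0,"wz": 0},{"hand": 45,"tx": 0,"ty": 0,"tz": 20,"wx": 0,"wy": 0,"wz": 0},{"hand": 45,"tx": 0,"ty": 0,"tz": 19,"wx": 0,"wy": 0,"wz": 0},{"hand": 0,"tx": 0,"ty": 0,"tz": 0,"wx": 0,"wy": 0,"wz": 0},{"hand": 0,"tx": 0,"ty": 0,"tz": 0,"wx": 0,"wy": 0,"wz": 0},{"hand": 0,"tx": 0,"ty": 0,"tz": 0,"wx": 0,"wy": 0,"wz": 0},{"hand": 0,"tx": 0,"ty": 0,"tz": 0,"wx": 0,"wy": 0,"wz": 0}], "squeeze": 50}}

```text
clock: 10.9
eef_pos: [523.0, 10.6, 99.3]
tcp_rot: [-3.14, 0.001, 2.792]
contact_force: [-1.7, -10.2, -1.0]
opening: 0.152
grasp_force: 49.6
```

{"method": "arm_command", "body": {"deltas": [{"hand": 0,"tx": 0,"ty": 0,"tz": 0,"wx": 0,"wy": 0,"wz": 0.05},{"hand": 0,"tx": 0,"ty": 0,"tz": 0,"wx": 0,"wy": 0,"wz": 0.08},{"hand": 0,"tx": 0,"ty": 0,"tz": 0,"wx": 0,"wy": 0,"wz": 0.08},{"hand": 0,"tx": 0,"ty": 0,"tz": 0,"wx": 0,"wy": 0,"wz": 0.08},{"hand": 0,"tx": 0,"ty": 0,"tz": 0,"wx": 0,"wy": 0,"wz": 0.08},{"hand": 0,"tx": 0,"ty": 0,"tz": 0,"wx": 0,"wy": 0,"wz": 0.08},{"hand": 0,"tx": 0,"ty": 0,"tz": 0,"wx": 0,"wy": 0,"wz": 0.08},{"hand": 0,"tx": 0,"ty": 0,"tz": 0,"wx": 0,"wy": 0,"wz": 0.08}]}}

```text
clock: 11.9
eef_pos: [521.6, 8.8, 99.3]
tcp_rot: [-3.137, 0.003, 2.18]
contact_force: [-8.5, -22.2, 4.9]
opening: 0.154
grasp_force: 50.7
```

{"method": "arm_command", "body": {"deltas": [{"hand": 0,"tx": 0,"ty": 0,"tz": 0,"wx": 0,"wy": 0,"wz": 0.08},{"hand": 0,"tx": 0,"ty": 0,"tz": 0,"wx": 0,"wy": 0,"wz": 0.08},{"hand": 0,"tx": 0,"ty": 0,"tz": 0,"wx": 0,"wy": 0,"wz": 0.08},{"hand": 0,"tx": 0,"ty": 0,"tz": 0,"wx": 0,"wy": 0,"wz": 0.08},{"hand": 0,"tx": 0,"ty": 0,"tz": 0,"wx": 0,"wy": 0,"wz": 0.08},{"hand": 0,"tx": 0,"ty": 0,"tz": 0,"wx": 0,"wy": 0,"wz": 0.037},{"hand": 0,"tx": 0,"ty": 0,"tz": 0,"wx": 0,"wy": 0,"wz": 0},{"hand": 0,"tx": 0,"ty": 0,"tz": 0,"wx": 0,"wy": 0,"wz": 0}]}}

```text
clock: 12.9
eef_pos: [520.0, 8.2, 99.3]
tcp_rot: [-3.135, 0.005, 1.746]
contact_force: [-14.2, -26.5, 11.1]
opening: 0.152
grasp_force: 51.6
```

{"method": "arm_command", "body": {"deltas": [{"hand": 0,"tx": -3,"ty": -1.5,"tz": 0,"wx": 0,"wy": 0,"wz": 0},{"hand": 0,"tx": 0,"ty": 0,"tz": 0,"wx": 0,"wy": 0,"wz": 0}]}}

```text
clock: 13.15
eef_pos: [519.9, 8.0, 99.3]
tcp_rot: [-3.138, 0.0, 1.744]
contact_force: [-10.3, -3.9, 6.2]
opening: 0.152
grasp_force: 51.0
```

{"method": "arm_command", "body": {"deltas": [{"hand": 45,"tx": 0,"ty": 0,"tz": 0,"wx": 0,"wy": 0,"wz": 0},{"hand": 45,"tx": 0,"ty": 0,"tz": 0,"wx": 0,"wy": 0,"wz": 0},{"hand": 45,"tx": 0,"ty": 0,"tz": 0,"wx": 0,"wy": 0,"wz": 0},{"hand": 45,"tx": 0,"ty": 0,"tz": -30,"wx": 0,"wy": 0,"wz": 0},{"hand": 45,"tx": 0,"ty": 0,"tz": -40,"wx": 0,"wy": 0,"wz": 0},{"hand": 45,"tx": 0,"ty": 0,"tz": -40,"wx": 0,"wy": 0,"wz": 0},{"hand": 45,"tx": 0,"ty": 0,"tz": 0,"wx": 0,"wy": 0,"wz": 0}]}}

```text
clock: 14.02
eef_pos: [524.3, 9.0, 211.5]
tcp_rot: [3.135, 0.001, 1.744]
contact_force: [0.0, 0.7, -0.3]
opening: 0.525
grasp_force: 0.0
```

{"method": "arm_command", "body": {"deltas": [{"hand": 45,"tx": -33,"ty": -1,"tz": 0,"wx": 0,"wy": 0,"wz": 0},{"hand": 45,"tx": -33,"ty": -1,"tz": 0,"wx": 0,"wy": 0,"wz": 0},{"hand": 45,"tx": -33,"ty": 0,"tz": 0,"wx": 0,"wy": 0,"wz": 0},{"hand": 45,"tx": 0,"ty": 0,"tz": 0,"wx": 0,"wy": 0,"wz": -0.175},{"hand": 45,"tx": 0,"ty": 0,"tz": 0,"wx": 0,"wy": 0,"wz": -0.175},{"hand": 45,"tx": 0,"ty": 0,"tz": 0,"wx": 0,"wy": 0,"wz": -0.175},{"hand": 45,"tx": 0,"ty": 0,"tz": 0,"wx": 0,"wy": 0,"wz": -0.175},{"hand": 45,"tx": 0,"ty": 0,"tz": 0,"wx": 0,"wy": 0,"wz": -0.175}]}}

```text
clock: 15.02
eef_pos: [536.7, -88.9, 207.1]
tcp_rot: [-3.141, -0.001, 2.625]
contact_force: [0.2, -0.1, -0.3]
opening: 0.524
grasp_force: 0.0
```

{"method": "arm_command", "body": {"deltas": [{"hand": 45,"tx": 0,"ty": 0,"tz": 0,"wx": 0,"wy": 0,"wz": -0.175},{"hand": 45,"tx": 0,"ty": 0,"tz": 0,"wx": 0,"wy": 0,"wz": -0.175},{"hand": 45,"tx": 0,"ty": 0,"tz": 0,"wx": 0,"wy": 0,"wz": -0.175},{"hand": 45,"tx": 0,"ty": 0,"tz": 20,"wx": 0,"wy": 0,"wz": -0.172},{"hand": 45,"tx": 0,"ty": 0,"tz": 20,"wx": 0,"wy": 0,"wz": 0},{"hand": 45,"tx": 0,"ty": 0,"tz": 0,"wx": 0,"wy": 0,"wz": 0}]}}

```text
clock: 15.78
eef_pos: [535.6, -88.7, 166.1]
tcp_rot: [3.14, -0.004, -2.968]
contact_force: [-0.3, 0.1, 0.3]
opening: 0.53
grasp_force: 0.0
```

Run:
```python
from h import *
s=r.sense();print(s["eef_pos"],s["contact_force"],s["tcp_rot"])
F={n:imaging.grab_frame(n) for n in("top","side")}
f=F["top"];im=f["image"];o=np.array([520.5,11,42])
h=cv2.cvtColor(im,cv2.COLOR_RGB2HSV).astype(int)
g=(h[...,0]>60)&(h[...,0]<95)&(h[...,1]>90)
for c,a,m in blobs(g,5):
    p=hit(f,c,42)-o;q=np.linalg.norm(p[:2])
    if q<125:print("green",c.round(1),a,q.round(0),"fixture deg",(np.degrees(np.arctan2(p[1],p[0]))+19.8).round(1))
cv2.imwrite("pics/turned.png",np.hstack([cv2.resize(im[185:305,190:330,::-1],(400,343)),cv2.resize(F["side"]["image"][130:250,180:320,::-1],(400,343))]))
```

```text
[535.63146577 -88.68786236 166.13331045] [-0.30666396  0.11519279  0.28499893] [ 3.14013005 -0.00393723 -2.96752271]
green [222.5 215.5] 24 98.0 fixture deg 61.0
green [210.2 250. ] 23 99.0 fixture deg 119.3
green [270.9 271.8] 29 96.0 fixture deg -121.2
green [231.9 281.8] 55 107.0 fixture deg 177.4
```

View pics/turned.png

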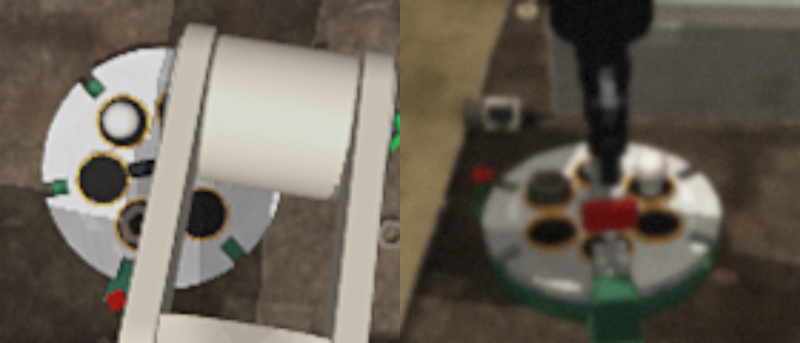

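The picture shows the nut at crop (135,222), at the pointer, and the ball knob at (122,120). The slots sit at 60° multiples and the knob is still parked. I'll grip it again.

{"method": "arm_command", "body": {"deltas": [{"hand": 45,"tx": -3,"ty": 0,"tz": 20,"wx": 0,"wy": 0,"wz": 0},{"hand": 45,"tx": 0,"ty": 0,"tz": 20,"wx": 0,"wy": 0,"wz": 0},{"hand": 45,"tx": 0,"ty": 0,"tz": 17,"wx": 0,"wy": 0,"wz": 0},{"hand": 0,"tx": 0,"ty": 0,"tz": 0,"wx": 0,"wy": 0,"wz": 0},{"hand": 0,"tx": 0,"ty": 0,"tz": 0,"wx": 0,"wy": 0,"wz": 0},{"hand": 0,"tx": 0,"ty": 0,"tz": 0,"wx": 0,"wy": 0,"wz": 0},{"hand": 0,"tx": 0,"ty": 0,"tz": 0,"wx": 0,"wy": 0,"wz": 0}], "squeeze": 50}}

```text
clock: 16.75
eef_pos: [540.4, -88.4, 111.9]
tcp_rot: [-3.142, 0.001, -2.967]
contact_force: [-1.1, 1.5, 2.0]
opening: 0.131
grasp_force: 51.0
```

{"method": "arm_command", "body": {"deltas": [{"hand": 0,"tx": 0,"ty": 0,"tz": -2,"wx": 0,"wy": 0,"wz": 0},{"hand": 0,"tx": 0,"ty": 0,"tz": -1,"wx": 0,"wy": 0,"wz": 0},{"hand": 0,"tx": 0,"ty": 0,"tz": 0,"wx": 0,"wy": 0,"wz": 0}]}}

```text
clock: 17.12
eef_pos: [539.9, -88.4, 113.9]
tcp_rot: [3.141, -0.0, -2.967]
contact_force: [2.0, 1.9, -11.4]
opening: 0.129
grasp_force: 49.1
```

{"method": "arm_command", "body": {"deltas": [{"hand": 0,"tx": 0,"ty": 0,"tz": 0,"wx": 0,"wy": 0,"wz": 0.131},{"hand": 0,"tx": 0,"ty": 0,"tz": 0,"wx": 0,"wy": 0,"wz": 0.131},{"hand": 0,"tx": 0,"ty": 0,"tz": 0,"wx": 0,"wy": 0,"wz": 0.131},{"hand": 0,"tx": 0,"ty": 0,"tz": 0,"wx": 0,"wy": 0,"wz": 0.131},{"hand": 0,"tx": 0,"ty": 0,"tz": 0,"wx": 0,"wy": 0,"wz": 0.131},{"hand": 0,"tx": 0,"ty": 0,"tz": 0,"wx": 0,"wy": 0,"wz": 0.131},{"hand": 0,"tx": 0,"ty": 0,"tz": 0,"wx": 0,"wy": 0,"wz": 0.131},{"hand": 0,"tx": 0,"ty": 0,"tz": 0,"wx": 0,"wy": 0,"wz": 0.131}]}}

```text
clock: 18.12
eef_pos: [539.3, -89.6, 113.8]
tcp_rot: [-3.139, 0.0, 2.264]
contact_force: [-1.1, -5.1, -10.6]
opening: 0.129
grasp_force: 49.1
```

{"method": "arm_command", "body": {"deltas": [{"hand": 0,"tx": 0,"ty": 0,"tz": 0,"wx": 0,"wy": 0,"wz": 0.131},{"hand": 0,"tx": 0,"ty": 0,"tz": 0,"wx": 0,"wy": 0,"wz": 0.131},{"hand": 0,"tx": 0,"ty": 0,"tz": 0,"wx": 0,"wy": 0,"wz": 0.131},{"hand": 0,"tx": 0,"ty": 0,"tz": 0,"wx": 0,"wy": 0,"wz": 0.128},{"hand": 0,"tx": 0,"ty": 0,"tz": 0,"wx": 0,"wy": 0,"wz": 0},{"hand": 0,"tx": 0,"ty": 0,"tz": 0,"wx": 0,"wy": 0,"wz": 0}]}}

```text
clock: 18.88
eef_pos: [538.5, -89.8, 113.5]
tcp_rot: [-3.138, 0.001, 1.748]
contact_force: [-2.4, -7.2, -11.0]
opening: 0.127
grasp_force: 49.2
```

{"method": "arm_command", "body": {"deltas": [{"hand": 0,"tx": 0,"ty": 0,"tz": 3,"wx": 0,"wy": 0,"wz": 0},{"hand": 0,"tx": 0,"ty": 0,"tz": 3,"wx": 0,"wy": 0,"wz": 0},{"hand": 0,"tx": 0,"ty": 0,"tz": 3,"wx": 0,"wy": 0,"wz": 0},{"hand": 0,"tx": 0,"ty": 0,"tz": 3,"wx": 0,"wy": 0,"wz": 0},{"hand": 0,"tx": 0,"ty": 0,"tz": 2,"wx": 0,"wy": 0,"wz": 0},{"hand": 0,"tx": 0,"ty": 0,"tz": 0,"wx": 0,"wy": 0,"wz": 0}]}}

```text
clock: 19.62
eef_pos: [538.6, -89.8, 99.7]
tcp_rot: [-3.138, 0.001, 1.748]
contact_force: [-2.1, -7.3, -7.2]
opening: 0.126
grasp_force: 49.6
```

The spring force fell from 11 to 7 N, so the pin is going into the slot. I'll release and clear.

{"method": "arm_command", "body": {"deltas": [{"hand": 0,"tx": 0,"ty": 0,"tz": 2,"wx": 0,"wy": 0,"wz": 0},{"hand": 50,"tx": 0,"ty": 0,"tz": 0,"wx": 0,"wy": 0,"wz": 0},{"hand": 50,"tx": 0,"ty": 0,"tz": 0,"wx": 0,"wy": 0,"wz": 0},{"hand": 50,"tx": 0,"ty": 0,"tz": 0,"wx": 0,"wy": 0,"wz": 0},{"hand": 50,"tx": 0,"ty": 0,"tz": -30,"wx": 0,"wy": 0,"wz": 0},{"hand": 50,"tx": 0,"ty": 0,"tz": -40,"wx": 0,"wy": 0,"wz": 0},{"hand": 50,"tx": 0,"ty": 0,"tz": -50,"wx": 0,"wy": 0,"wz": 0},{"hand": 50,"tx": 0,"ty": 0,"tz": -50,"wx": 0,"wy": 0,"wz": 0}]}}

```text
clock: 20.62
eef_pos: [540.0, -88.3, 269.9]
tcp_rot: [3.142, -0.0, 1.747]
contact_force: [0.9, -0.8, -0.1]
opening: 0.583
grasp_force: 0.0
```

{"method": "arm_command", "body": {"deltas": [{"hand": 50,"tx": 50,"ty": 0,"tz": 0,"wx": 0,"wy": 0,"wz": 0},{"hand": 50,"tx": 50,"ty": 0,"tz": 0,"wx": 0,"wy": 0,"wz": 0},{"hand": 50,"tx": 50,"ty": 0,"tz": 0,"wx": 0,"wy": 0,"wz": 0},{"hand": 50,"tx": 50,"ty": 0,"tz": 0,"wx": 0,"wy": 0,"wz": 0},{"hand": 50,"tx": 50,"ty": 0,"tz": 0,"wx": 0,"wy": 0,"wz": 0},{"hand": 50,"tx": 50,"ty": 0,"tz": 0,"wx": 0,"wy": 0,"wz": 0},{"hand": 50,"tx": 0,"ty": 0,"tz": 0,"wx": 0,"wy": 0,"wz": 0}]}}

```text
clock: 21.5
eef_pos: [486.9, 209.8, 268.4]
tcp_rot: [3.141, -0.001, 1.751]
contact_force: [0.2, -0.3, 0.4]
opening: 0.582
grasp_force: 0.0
```

Run:
```python
from h import *
s=r.sense();print(s["clock"],s["eef_pos"],s["contact_force"])
F={n:imaging.grab_frame(n) for n in("top","side")}
P=[]
for n in F:
    for c,a,m in blobs(red(F[n]["image"]),20):
        p=hit(F[n],c,107)
        if np.linalg.norm(p[:2]-[539,-89])<60:print(n,c.round(1),a,p.round(0));P.append(c)
if len(P)>=2:
    def z(fr,p):
        c1,d1=ray(fr["top"],p[0]);c2,d2=ray(fr["side"],p[1]);t=np.linalg.lstsq(np.c_[d1,-d2],c2-c1,rcond=None)[0];return (c1+d1*t[0]+c2+d2*t[1])/2
    F0={n:np.load(n+"0.npy",allow_pickle=True).item() for n in F}
    print("knob now",z(F,P).round(1),"start",z(F0,[(285.6,234.4),(253.2,208.7)]).round(1))
cv2.imwrite("pics/end.png",np.hstack([cv2.resize(F["top"]["image"][185:305,190:330,::-1],(400,343)),cv2.resize(F["side"]["image"][130:250,180:320,::-1],(400,343))]))
```

```text
21.5 [486.9213515  209.78534492 268.38590123] [ 0.18740992 -0.30633906  0.37181494]
top [285.7 234.4] 75 [540. -89. 107.]
side [253.1 208.6] 78 [537. -87. 107.]
knob now [538.7 -89.  108.9] start [538.8 -88.7 108.2]
```

View pics/end.png

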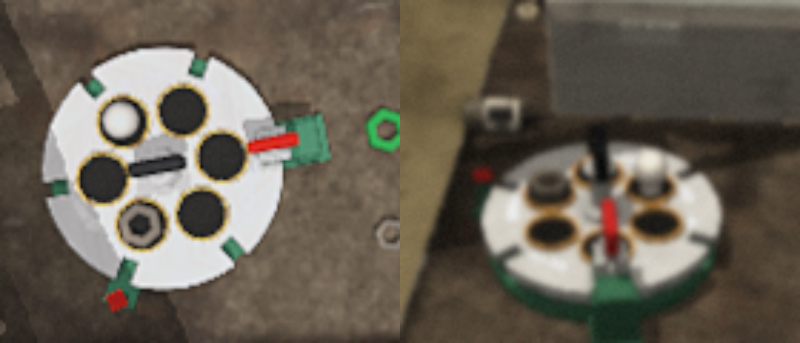

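The nut is in its nest at the pointer, at crop (140,225), and the ball knob is in its own at (122,120). The red knob is back at its starting height, within the accuracy of the measurement, so the pin is home.

```bash
python3 -c "
from rig import r
print(r.sign_off())"
```

```text
the job is handed in; nothing more can be done
None
```

The job is handed in at about 21.5 s on the robot's clock: the last pictures show the nut's nest at the pointer, the pin home in the new slot to within about 1 mm, and nut and ball knob in their nests; no verdict came back.

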